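# Clear the specimen bar, peel off the clinging top tray and present it to the tag reader

## Robot

A 6-joint arm with a two-finger parallel gripper is mounted at the origin on the work surface. World frame = base frame: x ahead of the robot, y to its left, z up, the work surface at z = 0. Lengths are in m, angles in rad, forces in N, time in s.
With the tool pointing down it reaches from about 0.375 to 0.9 m from the base axis. Payload 3.1 kg.
Tool frame: the origin (TCP) lies at the very end of the fingers, on their centre line; the grasp point (between the pads) lies 19 mm behind it (manip.tcp_to_grasp is the distance from the TCP to the grasp point, in m); z points along the fingers, y is the line along which they close (so a half turn about z gives the same grasp; the last joint's range is limited). The gripper opens to 85 mm and grips with 20 to 120 N. Pads are 22 mm wide; open, the fingers measure 114 mm over their backs; the gripper's body (76 mm by 85 mm) begins 54 mm behind the grasp point. The pads swing forward as they close: fully open they stand 13 mm farther back than shut.
Start: joints at [0.985, 0.527, 1.433, -0, 1.181, -0.178], TCP at [0.248, 0.574, 0.231] pointing down, gripper open.
Joint ranges: [-3.08, 3.08], [-0.75, 2.2], [0.22, 2.44], [-1.43, 4.57], [0, 2.65], [-2.85, 2.85]. Speed limits (rad/s): [2.79, 2.79, 3.14, 3.14, 3.14, 3.14].

## Interface

Orientations are given as a unit quaternion [x, y, z, w].
In Python, from station import manip gives the robot as it stands. The module is installed in compiled form; this text tells all that it offers.
- The arm moves only by the tool step_arm, never from a script. Its argument "commands" is one flat list of numbers, 6 for each row, row after row: the shift along the tool's x, y, z in m, then the turn, a rotation vector about the tool's x, y, z in degrees. A call has exactly 10 rows; each row is the pose to reach, as a shift and turn from the pose commanded when the call began, along the tool's axes at that moment; what a row does not reach only later rows make up. A row lasts 1/10 s, in which the tool goes at most 50 mm and 8.59 degrees, less where a joint would pass 70% of its speed; a pose out of reach is approached as far as the arm can. A call with a gripper value outside its range is refused whole. "jaw" is the opening in per cent of the stroke, from 0 (shut) to 100 (fully open), set as the call begins (left out, the last holds). The fingers move at their own pace and stop on an object; "grip_force" is the grip in N (left out, the last holds). Time passes only in rows, so rows that repeat a pose let the fingers close, or fill a call up. It gives the time, the measured TCP pose, the force, the opening and the grip force at its end, in the units of the state.
- manip.sense(): the state, without advancing time (a new reading comes with each control period).
- manip.snapshot(name): name is "side" or "top"; returns a dict with "pixels" (480x640x3 uint8, blue, green, red), "fx", "fy", "cx", "cy" (pixels), "R" (3x3) and "t" (3): a world point X has camera coordinates R X + t. Camera axes: x right, y down, z forward; pixel columns grow to the right and rows downward; lengths in m; the calibration is good to about 2 mm. A picture is of the moment at which its call begins. There is no depth.
- manip.sign_off(): hands the job in; it is judged then, once.
The state is a dict: "t": time; "q": joint angles; "qd": joint speeds; "tau": joint torques, N m; "tcp_pos": TCP position; "tool_rot": TCP orientation; "force": force on the tool from outside, world axes, zero at the start; "ft_torque": the same for the moment, N m; "finger_gap": opening from 0.0 (shut) to 1.0 (fully open); "gripper_force": force on a finger pad.
Only numpy, scipy, OpenCV 4.12 (cv2) and the standard library are available. Lean on these libraries where they do the work, as an engineer would, in place of code of your own. Each camera call takes 0.05 s, during which the arm holds its last target. There are 200 camera calls.

## Task

Take the steel bar off the red tray and rest it level in both V-blocks of the blue bar rest, letting it go there. Then peel the red tray off the stack it clings to: lift it by the yellow tab so that this corner comes up first while the opposite corner is still down, with the rest of the stack staying where it stands. Finish holding the red tray level by its tab, about 10 cm above the green pad of the tag reader and centred over it, touching nothing else; leave the jar, dish and brass puck alone.

Things in the scene. Friction and masses are not known exactly. Their poses are not given: they have to be found in the camera images.
- bar: Loose steel bar with black ends, 14 mm in diameter, 180 mm long, about 0.2 kg. Origin at its middle, on its axis; its x axis runs along it. At the start it lies 17 mm clear above the red tray's rim in two notched saddles on that rim, parallel to the tray's x axis; below its middle is the open tray. Grasp it across at its middle.
- tray: Red formed tray on top of the stack, loose, about 0.13 kg, square. Origin at the centre of its underside, z up. Pan 100 x 100 mm, 18 mm deep outside (floor 3 mm, walls 3 mm, inside 94 x 94 mm); rim 140 x 140 mm, 4 mm thick, its top 22 mm above the origin. Two saddles for the bar stand on the rim at x = +/-60 mm, y = 0, their notch floor 32 mm and their tops 41 mm above the origin.
- tray_tab (a point): Grip point of the yellow pull tab at the tray's (-x, -y) corner, at (-58, -58, 40) mm in the tray's frame: an upright plate 10 mm thick, 26 mm long, 30 mm high (22 to 52 mm above the tray's origin), standing along the tray's diagonal, so fingers from above close along the tray's (1, -1) direction. The point is 12 mm under the tab's top, 18 mm above the rim.
- tray_near (a point): Underside of the red tray's rim at the corner with the tab, (-70, -70, 18) mm in the tray's frame.
- tray_far (a point): Underside of the red tray's rim at the corner opposite the tab, (70, 70, 18) mm in the tray's frame: the tray pivots here when the tab is lifted. Lifted slowly (the tab at about 30 mm/s) through about 0.35 rad about this corner, the tray leaves all four lips and is then free to go straight up.
- stack: Rest of the stack: nested grey metal trays, loose, 1.15 kg, rim 164 x 164 mm, its top 45 mm above the origin (centre of the underside). The red pan nests in it with 8 mm play all round. Four blue springy lips, 16 mm wide, one a side, reach 6 mm over the red rim and make it cling: each gives way upward at about 2.8 N, more if pulled fast; a tray pulled flat or jerked up can bring the stack along.
- stack_far (a point): Point on the top of the stack's rim under the red tray's corner opposite the tab, (70, 70, 45) mm in the stack's frame.
- rest: Fixed bar rest: grey plate 150 x 70 x 8 mm with two blue V-blocks 16 mm thick at x = +/-55 mm, each with a 90 degree V open to the top, its bottom 34 mm and its mouth (about 37 mm wide) 52 mm above the bench. Origin at the centre of the underside, on the bench. The bar lies in it along x.
- rest_seat (a point): Where the bar's middle lies when it is properly seated in both V-blocks: 43.9 mm above the bench, over the rest's origin, free space for fingers below and on both sides between the blocks.
- reader: Fixed white tag reader, 130 x 130 x 22 mm, with a green pad 94 mm square on top. Origin at the centre of its underside.
- reader_pad (a point): Centre of the green pad's top, 24 mm above the bench.
- jar: Bystander: amber jar with a white cap, 60 mm in diameter, 70 mm high. Origin at the centre of its underside.
- dish: Bystander: glass dish, 80 mm in diameter, 22 mm high. Origin at the centre of its underside.
- puck: Bystander: brass weight, 50 mm in diameter, 18 mm high. Origin at the centre of its underside.
Things that resemble listed ones, but are neither listed nor needed, are in the scene too. There is more than one size of the stack; the job needs the larger.

How it is judged:
By the outcome, as a careful person would: the job done as asked, in the order asked, and still so for the second after the job is handed in, while the arm keeps its last pose, push and grip.
It also fails if it takes over 64 s, if anything falls off the work surface, if the arm or the gripper's body presses on something with over 40 N, if the wrist force passes 120 N, or if a joint passes its speed limit or range.

## Working session

There is one attempt and no reset: what is moved stays moved. The work goes in short steps, Python scripts to look and compute and a tool call to move; the robot and the scene stay as the last step left them, time stands still between calls to the robot, and variables do not carry over. Pictures are saved under pics/ and viewed, at most 11 in all, crops included, and the job is handed in when it is done.

Besides the shell and the picture viewer there is one more tool, called after "Emit:" as name(argument=value, ...), one argument or row to a line, values as JSON. step_arm: Moves the arm, as the interface text tells. Its arguments: {"type":"object","properties":{"commands":{"type":"array","items":{"type":"number"}},"jaw":{"type":"number"},"grip_force":{"type":"number"}},"required":["commands"]}

```bash
mkdir -p pics
python3 - <<'E'
from station import manip
import cv2,pickle
s=manip.sense();print({k:s[k] for k in('t','tcp_pos','tool_rot','finger_gap')})
for n in('top','side'):
    d=manip.snapshot(n);cv2.imwrite(f'pics/{n}0.png',d['pixels']);pickle.dump(d,open(f'{n}0.pkl','wb'))
    print(n,d['fx'],d['cx'],d['cy'],d['R'],d['t'])
E
```

```text
{'t': 0.0, 'tcp_pos': array([0.24742346, 0.57314205, 0.2303301 ]), 'tool_rot': array([ 2.02483647e-01,  9.79285022e-01, -1.02052514e-03, -4.20742745e-04]), 'finger_gap': 0.9980711994978404}
top 558.9447103356705 317.3103664743261 246.34073599178575 [[ 0.00882369 -0.99925968  0.03744653]
 [-0.99119757 -0.01368717 -0.13168155]
 [ 0.1320966  -0.03595499 -0.99058454]] [-0.03113571  0.58367766  0.95283113]
side 540.7761015165016 320.60767401768254 236.6032170575816 [[ 0.97156527 -0.23648429 -0.01166679]
 [-0.18711683 -0.73668646 -0.64983101]
 [ 0.14508006  0.63353629 -0.75998917]] [-0.5700157   0.14292918  1.02179988]
```

View pics/top0.png

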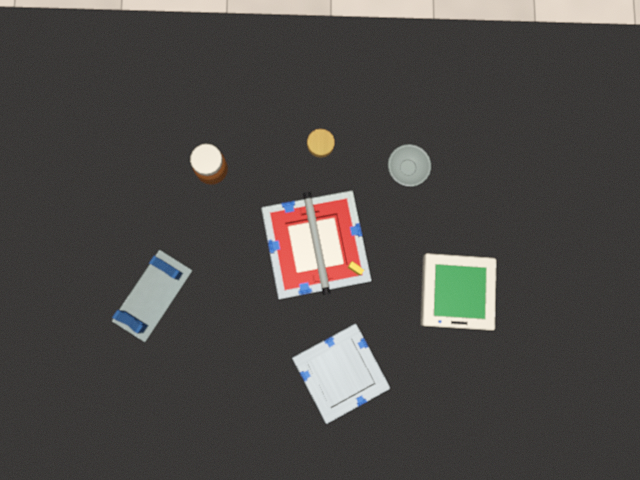

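View pics/side0.png

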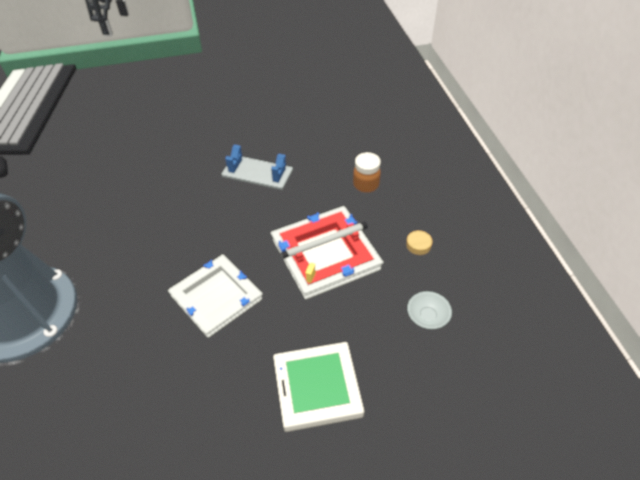

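```bash
cat > vis.py <<'E'
import numpy as np,cv2,pickle
from scipy.optimize import least_squares
def proj(d,X):
    C=np.asarray(X)@np.array(d['R']).T+d['t']
    return C[:,:2]/C[:,2:]*[d['fx'],d['fy']]+[d['cx'],d['cy']]
def unproj(d,uv,z):
    uv=np.atleast_2d(uv).astype(float);R=np.array(d['R']);c=-R.T@d['t']
    r=np.c_[(uv-[d['cx'],d['cy']])/[d['fx'],d['fy']],np.ones(len(uv))]@R
    return c+r*((z-c[2])/r[:,2])[:,None]
def mask(d,lo,hi,roi):
    h=cv2.cvtColor(d['pixels'],cv2.COLOR_BGR2HSV);m=cv2.inRange(h,np.array(lo),np.array(hi))
    o=np.zeros_like(m);x0,y0,x1,y1=roi;o[y0:y1,x0:x1]=m[y0:y1,x0:x1];return o
def rect(m):
    p=cv2.findNonZero(m);return cv2.minAreaRect(p),p[:,0].astype(float)
E
python3 - <<'E'
from vis import *
T=pickle.load(open('top0.pkl','rb'));S=pickle.load(open('side0.pkl','rb'))
def show(n,d,m,z):
    _,p=rect(m)
    h=cv2.convexHull(p.astype(np.float32))
    W=unproj(d,p,z)[:,:2]
    r=cv2.minAreaRect((unproj(d,h[:,0],z)[:,:2]*1000).astype(np.float32))
    print(n,len(p),'rect mm',np.round(r[0],1),np.round(r[1],1),round(r[2],2),'mean',np.round(W.mean(0)*1000,1))
for nm,d,rois in(('top',T,dict(g=(420,250,500,335),r=(255,185,380,305),v1=(145,245,190,285),v2=(105,300,150,340),y=(340,255,375,280),rest=(105,245,195,345))),
 ('side',S,dict(g=(270,340,365,430),r=(265,205,385,295),v1=(268,150,290,185),v2=(222,140,245,175),y=(300,255,325,285),rest=(215,145,300,190)))):
    show(nm+' green',d,mask(d,(45,80,60),(75,255,255),rois['g']),.024)
    red=mask(d,(0,120,80),(8,255,255),rois['r'])|mask(d,(172,120,80),(180,255,255),rois['r'])
    show(nm+' red',d,red,.049)
    for z in (.049,.079): show(nm+' yellow z%g'%z,d,mask(d,(22,120,100),(35,255,255),rois['y']),z)
    for v in('v1','v2'): show(nm+' '+v,d,mask(d,(100,110,40),(125,255,255),rois[v]),.045)
    show(nm+' plate',d,mask(d,(0,0,110),(180,90,255),rois['rest']),.008)
a=cv2.resize(T['pixels'][240:350,100:200],None,fx=4,fy=4,interpolation=cv2.INTER_CUBIC)
b=cv2.resize(T['pixels'][185:305,255:380],None,fx=3.6,fy=3.6,interpolation=cv2.INTER_CUBIC)[:440,:400]
c=np.zeros((440,800,3),np.uint8);c[:,:400]=a;c[:,400:]=b[:,:400];cv2.imwrite('pics/crop1.png',c)
E
```

```text
top green 2505 rect mm [ 508.2 -282.6] [90.5 90.4] 86.78 mean [ 508.  -282.6]
top red 3205 rect mm [588.2 -21.3] [137.3 137.2] 11.65 mean [590.4 -19.5]
top yellow z0.049 91 rect mm [545.4 -91.8] [25.2 11.3] 56.8 mean [545.5 -91.3]
top yellow z0.079 91 rect mm [542.6 -88.6] [24.4 10.9] 56.8 mean [542.7 -88.1]
top v1 270 rect mm [542.7 240.2] [58.3 14.9] 60.29 mean [543.1 240.5]
top v2 344 rect mm [450.2 296.6] [58.3 19.2] 59.79 mean [450.4 296.5]
top plate 2778 rect mm [496.1 270. ] [ 71.6 151.4] 58.56 mean [496.5 268.1]
side green 2686 rect mm [ 511.3 -283.5] [89.1 88.8] 86.91 mean [ 511. -285.]
side red 1925 rect mm [593.4 -22.8] [140.9 137.3] 11.37 mean [595.4 -19. ]
side yellow z0.049 52 rect mm [546.3 -80.3] [32.7 13.2] 76.84 mean [546.6 -83.3]
side yellow z0.079 52 rect mm [ 542.1 -102.3] [31.5 12.7] 76.84 mean [ 542.4 -105.2]
side v1 219 rect mm [544.8 228.4] [86.7 25.6] 69.19 mean [545.9 228.3]
side v2 261 rect mm [451.7 284.6] [86.2 33.8] 60.35 mean [452.6 284. ]
side plate 1290 rect mm [501.8 286.2] [116.3 170.2] 59.0 mean [500.  263.3]Traceback (most recent call last):
  File "<stdin>", line 19, in <module>
ValueError: could not broadcast input array from shape (432,400,3) into shape (440,400,3)
```

```bash
cat > mv.py <<'E'
import numpy as np,json
from scipy.spatial.transform import Rotation as Ro
def down(yaw):  # tool down with its y axis at world yaw (deg)
    a=np.radians(yaw);y=np.array([np.cos(a),np.sin(a),0]);z=np.array([0,0,-1.]);return Ro.from_matrix(np.c_[np.cross(y,z),y,z])
def plan(p0,R0,p,R):
    print('shift',np.round(R0.inv().apply(np.array(p)-p0),4),'rot deg',np.round((R0.inv()*R).as_rotvec(degrees=True),2))
E
python3 - <<'E'
from mv import *
from vis import *
p0=[.248,.574,.231]
plan(p0,down(np.degrees(1.163)),[.5900,-.0215,.15],down(101.5))
T=pickle.load(open('top0.pkl','rb'));S=pickle.load(open('side0.pkl','rb'))
a=cv2.resize(T['pixels'][185:305,255:380],None,fx=3.2,fy=3.2,interpolation=cv2.INTER_CUBIC)
b=cv2.resize(S['pixels'][200:300,265:390],None,fx=3.2,fy=3.2,interpolation=cv2.INTER_CUBIC)
c=np.zeros((384,800,3),np.uint8);c[:,:400]=a;c[:320,400:]=b;cv2.imwrite('pics/crop1.png',c)
E
```

```text
shift [-0.5501 -0.411   0.081 ] rot deg [  0.     0.   -34.87]
```

View pics/crop1.png

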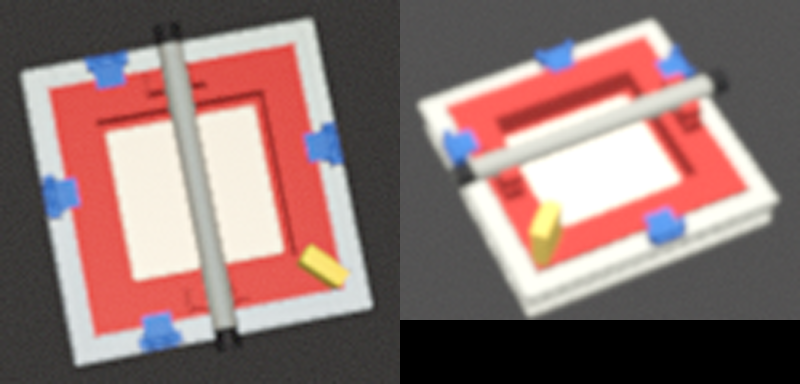

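Emit:
step_arm(
  commands=[-0.02, -0.015, 0, 0, 0, 0, -0.05, -0.037, 0.005, 0, 0, 0, -0.085, -0.063, 0.01, 0, 0, 0, -0.12, -0.09, 0.015, 0, 0, 0, -0.155, -0.116, 0.02, 0, 0, 0, -0.19, -0.142, 0.025, 0, 0, 0, -0.225, -0.168, 0.03, 0, 0, 0, -0.26, -0.194, 0.035, 0, 0, 0, -0.295, -0.22, 0.04, 0, 0, 0, -0.33, -0.246, 0.045, 0, 0, 0],
  jaw=50,
  grip_force=60,
)

```text
t: 1.1
tcp_pos: [0.4536, 0.2154, 0.1859]
tool_rot: [0.202, 0.979, -0.0, -0.0]
force: [0.5, -0.5, 0.1]
finger_gap: 0.5
gripper_force: 0.0
```

Emit:
step_arm(
  commands=[-0.035, -0.026, 0.005, 0, 0, -4, -0.07, -0.052, 0.01, 0, 0, -8, -0.105, -0.078, 0.015, 0, 0, -13, -0.14, -0.104, 0.02, 0, 0, -18, -0.17, -0.128, 0.025, 0, 0, -23, -0.195, -0.147, 0.03, 0, 0, -28, -0.212, -0.16, 0.034, 0, 0, -32, -0.22, -0.165, 0.036, 0, 0, -34.9, -0.22, -0.165, 0.036, 0, 0, -34.9, -0.22, -0.165, 0.036, 0, 0, -34.9],
)

```text
t: 2.1
tcp_pos: [0.5891, -0.0214, 0.1499]
tool_rot: [-0.1, 0.995, 0.0, -0.001]
force: [-0.4, 0.2, 0.8]
finger_gap: 0.504
gripper_force: 0.0
```

Run:
```python
from vis import *
from station import manip
from scipy.spatial.transform import Rotation as Ro
T=pickle.load(open('top0.pkl','rb'));S=pickle.load(open('side0.pkl','rb'))
for d,e in((T,[(307.2,193.8),(325.9,292.8)]),(S,[(364.4,225),(284.7,254.7)])):
    w=unproj(d,e,.066)[:,:2]*1000;v=w[0]-w[1];print('bar',w.round(1),w.mean(0).round(1),np.hypot(*v).round(1),np.degrees(np.arctan2(v[1],v[0])).round(2))
s=manip.sense();print(s['t'],s['tcp_pos'],Ro.from_quat(s['tool_rot']).as_matrix().round(4),s['finger_gap'])
ims=[]
for n in('top','side'):
    d=manip.snapshot(n);u,v=proj(d,[s['tcp_pos']])[0];print(n,u,v)
    u,v=int(u),int(v);c=cv2.resize(d['pixels'][v-60:v+90,u-65:u+65],None,fx=3,fy=3,interpolation=cv2.INTER_CUBIC);cv2.circle(c,(195,180),3,(255,0,255),-1);ims.append(c)
cv2.imwrite('pics/hover.png',np.hstack(ims))
```

```text
bar [[672.8  -5.1]
 [500.5 -39. ]] [586.7 -22. ] 175.5 11.13
bar [[675.3  -4.7]
 [508.1 -39.6]] [591.7 -22.1] 170.8 11.81
2.1 [ 0.58907396 -0.02140764  0.1498652 ] [[-9.801e-01 -1.986e-01 -1.500e-03]
 [-1.986e-01  9.801e-01  6.000e-04]
 [ 1.400e-03  9.000e-04 -1.000e+00]] 0.5039178246764084
top 317.9850696824179 233.9000375846657
side 323.71070807836105 209.60713840523152
```

View pics/hover.png

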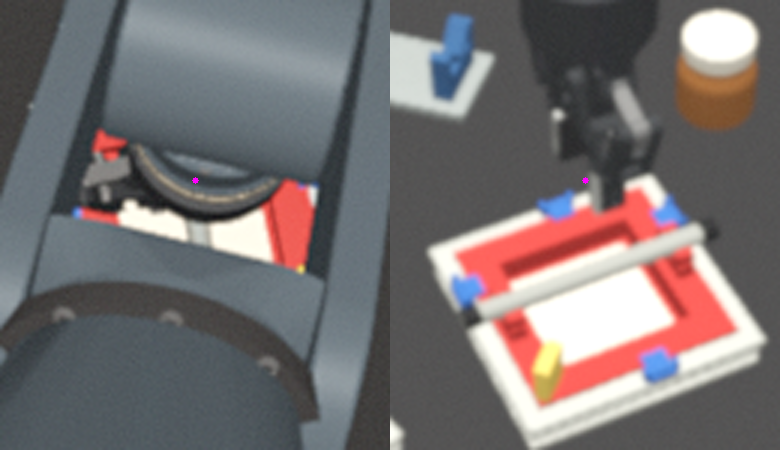

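Emit:
step_arm(
  commands=[0, 0, 0.015, 0, 0, 0, 0, 0, 0.035, 0, 0, 0, 0, 0, 0.055, 0, 0, 0, 0, 0, 0.07, 0, 0, 0, 0, 0, 0.083, 0, 0, 0, 0, 0, 0.093, 0, 0, 0, 0, 0, 0.1, 0, 0, 0, 0, 0, 0.103, 0, 0, 0, 0, 0, 0.103, 0, 0, 0, 0, 0, 0.103, 0, 0, 0],
)

```text
t: 3.2
tcp_pos: [0.5901, -0.0218, 0.0477]
tool_rot: [-0.1, 0.995, -0.0, 0.0]
force: [0.5, -0.6, 0.3]
finger_gap: 0.494
gripper_force: 0.0
```

Emit:
step_arm(
  commands=[0, 0, 0, 0, 0, 0, 0, 0, 0, 0, 0, 0, 0, 0, 0, 0, 0, 0, 0, 0, 0, 0, 0, 0, 0, 0, 0, 0, 0, 0, 0, 0, 0, 0, 0, 0, 0, 0, 0, 0, 0, 0, 0, 0, 0, 0, 0, 0, 0, 0, 0, 0, 0, 0, 0, 0, 0, 0, 0, 0],
  jaw=0,
)

```text
t: 4.2
tcp_pos: [0.5901, -0.0218, 0.0479]
tool_rot: [-0.101, 0.995, -0.0, 0.0]
force: [-1.5, -0.6, 6.2]
finger_gap: 0.142
gripper_force: 58.5
```

Emit:
step_arm(
  commands=[0, 0, -0.003, 0, 0, 0, 0, 0, -0.008, 0, 0, 0, 0, 0, -0.016, 0, 0, 0, 0, 0, -0.028, 0, 0, 0, 0, 0, -0.043, 0, 0, 0, 0, 0, -0.058, 0, 0, 0, 0, 0, -0.073, 0, 0, 0, 0, 0, -0.087, 0, 0, 0, 0, 0, -0.095, 0, 0, 0, 0, 0, -0.1, 0, 0, 0],
)

```text
t: 5.2
tcp_pos: [0.59, -0.0217, 0.1485]
tool_rot: [-0.101, 0.995, -0.0, 0.001]
force: [0.1, 0.2, -2.0]
finger_gap: 0.137
gripper_force: 58.4
```

Run:
```python
from mv import *
from vis import *
from station import manip
s=manip.sense();p=s['tcp_pos'];R=Ro.from_quat(s['tool_rot']);print(s['t'],p,s['force'])
T=pickle.load(open('top0.pkl','rb'))
S=manip.snapshot('side');cv2.imwrite('pics/lift.png',cv2.resize(S['pixels'][130:310,215:415],None,fx=3,fy=3,interpolation=cv2.INTER_CUBIC))
for x in([.497,.269,.12],[.497,.269,.025]): plan(p,down(101.5),x,down(58.6))
# refine rest: fit plate top hull top view
```

```text
5.2 [ 0.59002339 -0.02172623  0.14849706] [ 0.13665838  0.19488113 -2.04337359]
shift [0.0332 0.3034 0.0285] rot deg [ 0.   0.  42.9]
shift [0.0332 0.3034 0.1235] rot deg [ 0.   0.  42.9]
```

View pics/lift.png

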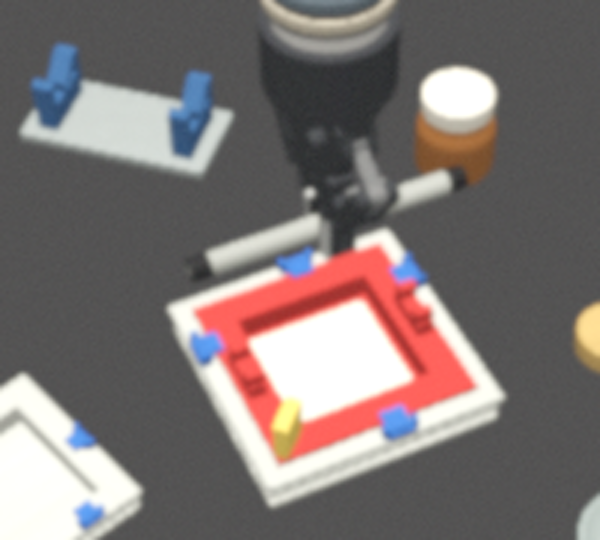

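Emit:
step_arm(
  commands=[0.001, 0.015, 0.003, 0, 0, 3, 0.004, 0.045, 0.006, 0, 0, 8, 0.008, 0.08, 0.009, 0, 0, 13, 0.012, 0.12, 0.012, 0, 0, 18, 0.017, 0.16, 0.015, 0, 0, 24, 0.022, 0.2, 0.018, 0, 0, 30, 0.026, 0.24, 0.021, 0, 0, 35, 0.03, 0.272, 0.024, 0, 0, 39, 0.032, 0.293, 0.027, 0, 0, 42, 0.033, 0.303, 0.0285, 0, 0, 42.9],
)

```text
t: 6.25
tcp_pos: [0.4951, 0.2705, 0.1179]
tool_rot: [0.27, 0.963, -0.0, -0.001]
force: [0.7, -0.7, -1.2]
finger_gap: 0.143
gripper_force: 58.5
```

Emit:
step_arm(
  commands=[0, 0, 0.005, 0, 0, 0, 0, 0, 0.015, 0, 0, 0, 0, 0, 0.025, 0, 0, 0, 0, 0, 0.035, 0, 0, 0, 0, 0, 0.044, 0, 0, 0, 0, 0, 0.05, 0, 0, 0, 0, 0, 0.055, 0, 0, 0, 0, 0, 0.055, 0, 0, 0, 0, 0, 0.055, 0, 0, 0, 0, 0, 0.055, 0, 0, 0],
)

```text
t: 7.25
tcp_pos: [0.4971, 0.2687, 0.0642]
tool_rot: [0.27, 0.963, 0.0, 0.0]
force: [0.3, 0.3, -1.7]
finger_gap: 0.142
gripper_force: 58.5
```

Run:
```python
from mv import *
from vis import *
from station import manip
s=manip.sense();p=s['tcp_pos'];R=Ro.from_quat(s['tool_rot']);print(s['t'],p,s['force'],R.as_matrix().round(4))
ims=[]
for n,(x0,y0) in (('side',(195,115)),('top',(92,225))):
    d=manip.snapshot(n);c=cv2.resize(d['pixels'][y0:y0+130,x0:x0+130],None,fx=3,fy=3,interpolation=cv2.INTER_CUBIC);ims.append(c)
cv2.imwrite('pics/rest.png',np.hstack(ims))
```

```text
7.25 [0.4971316  0.26873856 0.06423104] [ 0.28103075  0.29675768 -1.66390831] [[-8.539e-01  5.204e-01  9.000e-04]
 [ 5.204e-01  8.539e-01  3.000e-04]
 [-7.000e-04  7.000e-04 -1.000e+00]]
```

View pics/rest.png

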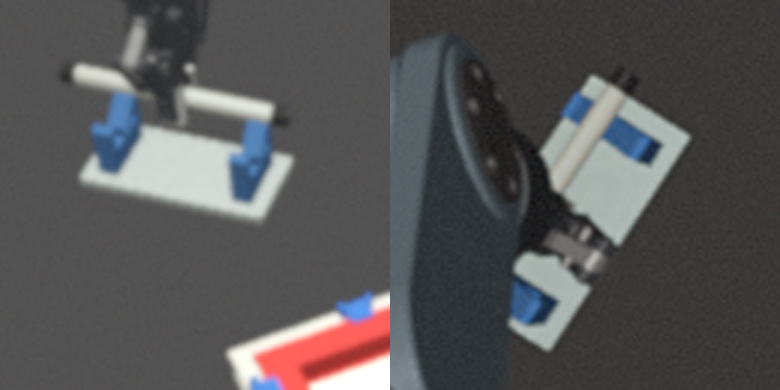

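Run:
```python
from vis import *
T=pickle.load(open('top0.pkl','rb'));S=pickle.load(open('side0.pkl','rb'))
print(unproj(T,[(170.3,250.7)],.083), 'pred .5738 .2218')
c=lambda x,y:(195+x/3,115+y/3)
w=unproj(S,[c(68,72),c(283,115)],.083);print(w,w.mean(0))
# side-view plate corners: predicted from rest pose (.497,.2688,-31.4)
a=np.radians(-31.4);M=np.array([[np.cos(a),-np.sin(a)],[np.sin(a),np.cos(a)]])
q=np.array([[-75,-35],[-75,35],[75,35],[75,-35]])/1000@M.T+[.497,.2688]
P=np.c_[q,np.full(4,.008)]
print('side crop px',((proj(S,P)-[195,115])*3).round(1)); print('top crop',((proj(T,P)-[92,225])*3+[390,0]).round(1))
```

```text
[[0.56736838 0.22372425 0.083     ]] pred .5738 .2218
[[0.42489107 0.31116641 0.083     ]
 [0.57153452 0.22286957 0.083     ]] [0.4982128  0.26701799 0.083     ]
side crop px [[ 75.  177.3]
 [111.8 119.9]
 [288.6 157. ]
 [257.2 217.3]]
top crop [[549.2 348.2]
 [450.3 285. ]
 [593.5  72.2]
 [690.9 133.6]]
```

Emit:
step_arm(
  commands=[0, 0, 0.005, 0, 0, 0, 0, 0, 0.011, 0, 0, 0, 0, 0, 0.017, 0, 0, 0, 0, 0, 0.023, 0, 0, 0, 0, 0, 0.028, 0, 0, 0, 0, 0, 0.032, 0, 0, 0, 0, 0, 0.035, 0, 0, 0, 0, 0, 0.037, 0, 0, 0, 0, 0, 0.038, 0, 0, 0, 0, 0, 0.038, 0, 0, 0],
)

```text
t: 8.35
tcp_pos: [0.4981, 0.2695, 0.0267]
tool_rot: [0.27, 0.963, 0.001, 0.001]
force: [-0.0, 3.0, 3.1]
finger_gap: 0.143
gripper_force: 59.1
```

Emit:
step_arm(
  commands=[0, 0.0005, 0, 0, 0, 0, 0, 0.001, 0, 0, 0, 0, 0, 0.0015, 0, 0, 0, 0, 0, 0.0015, 0.0003, 0, 0, 0, 0, 0.0015, 0.0006, 0, 0, 0, 0, 0.0015, 0.0009, 0, 0, 0, 0, 0.0015, 0.0012, 0, 0, 0, 0, 0.0015, 0.0012, 0, 0, 0, 0, 0.0015, 0.0012, 0, 0, 0, 0, 0.0015, 0.0012, 0, 0, 0],
)

```text
t: 9.35
tcp_pos: [0.4986, 0.2703, 0.0258]
tool_rot: [0.27, 0.963, 0.001, 0.001]
force: [0.1, 1.5, 9.5]
finger_gap: 0.141
gripper_force: 59.7
```

Seated with light load. Release by opening modestly, then rise.

Emit:
step_arm(
  commands=[0, 0, 0, 0, 0, 0, 0, 0, 0, 0, 0, 0, 0, 0, 0, 0, 0, 0, 0, 0, 0, 0, 0, 0, 0, 0, 0, 0, 0, 0, 0, 0, 0, 0, 0, 0, 0, 0, 0, 0, 0, 0, 0, 0, 0, 0, 0, 0, 0, 0, 0, 0, 0, 0, 0, 0, 0, 0, 0, 0],
  jaw=50,
)

```text
t: 10.35
tcp_pos: [0.4976, 0.2699, 0.0246]
tool_rot: [0.27, 0.963, -0.0, 0.0]
force: [-0.1, -0.5, -1.0]
finger_gap: 0.503
gripper_force: 0.0
```

Emit:
step_arm(
  commands=[0, 0, -0.005, 0, 0, 0, 0, 0, -0.015, 0, 0, 0, 0, 0, -0.03, 0, 0, 0, 0, 0, -0.05, 0, 0, 0, 0, 0, -0.07, 0, 0, 0, 0, 0, -0.09, 0, 0, 0, 0, 0, -0.11, 0, 0, 0, 0, 0, -0.12, 0, 0, 0, 0, 0, -0.125, 0, 0, 0, 0, 0, -0.125, 0, 0, 0],
)

```text
t: 11.35
tcp_pos: [0.4978, 0.2699, 0.1502]
tool_rot: [0.27, 0.963, 0.0, 0.0]
force: [-0.0, -0.7, -0.8]
finger_gap: 0.499
gripper_force: 0.0
```

Run:
```python
from mv import *
from vis import *
from station import manip
s=manip.sense();p=s['tcp_pos'];R=Ro.from_quat(s['tool_rot']);print(s['t'],p,s['force'],s['finger_gap'])
T=pickle.load(open('top0.pkl','rb'));S0=pickle.load(open('side0.pkl','rb'))
d=manip.snapshot('side')
roi=(265,205,385,295)
for n,D in(('side0',S0),('now',d)):
    y=mask(D,(22,120,100),(35,255,255),(300,255,325,290));pp=cv2.findNonZero(y)[:,0];print(n,'yellow mean',pp.mean(0),pp.min(0),pp.max(0))
for c in((.590,-.022),(.588,-.021),(.592,-.0225)):
    a=np.radians(11.5);M=np.array([[np.cos(a),-np.sin(a)],[np.sin(a),np.cos(a)]])
    dg=np.array([1,1])/2**.5;pe=np.array([1,-1])/2**.5
    q=np.array([(-58,-58)+i*13*dg+j*5*pe for i in(-1,1) for j in(-1,1)])/1000@M.T+c
    for n,D in(('side',S0),('top',T)):
        P=np.r_[np.c_[q,np.full(4,.049)],np.c_[q,np.full(4,.079)]];im=np.zeros((480,640),np.uint8)
        cv2.fillConvexPoly(im,cv2.convexHull(proj(D,P).round().astype(np.int32)),255);pp=cv2.findNonZero(im)[:,0]
        print(c,n,'pred',pp.mean(0).round(1),pp.min(0),pp.max(0))
y=mask(T,(22,120,100),(35,255,255),(340,255,375,280));pp=cv2.findNonZero(y)[:,0];print('top yellow',pp.mean(0),pp.min(0),pp.max(0))
a=np.radians(11.5);t=np.array([.59,-.022])+np.array([[np.cos(a),-np.sin(a)],[np.sin(a),np.cos(a)]])@[-.058,-.058];print('tab',t)
plan(p,R,[*t,.15],down(-33.5))
cv2.imwrite('pics/seated.png',cv2.resize(d['pixels'][110:290,190:400],None,fx=3,fy=3,interpolation=cv2.INTER_CUBIC))
```

```text
11.35 [0.49775861 0.26993256 0.1502244 ] [-0.02563053 -0.72899608 -0.8474501 ] 0.49917844701851716
side0 yellow mean [310.         274.17307692] [306 266] [313 280]
now yellow mean [310.12244898 274.16326531] [306 267] [313 280]
(0.59, -0.022) side pred [309.5 272.3] [304 261] [315 283]
(0.59, -0.022) top pred [355.6 267.6] [347 260] [365 275]
(0.588, -0.021) side pred [308.5 272.3] [303 261] [314 283]
(0.588, -0.021) top pred [355.4 268.8] [347 261] [364 276]
(0.592, -0.0225) side pred [310.7 272.1] [305 261] [316 283]
(0.592, -0.0225) top pred [356.2 266.4] [347 259] [365 274]
top yellow [355.3956044  267.86813187] [349 262] [362 273]
tab [ 0.54472771 -0.09039897]
shift [-2.277e-01 -2.832e-01  2.000e-04] rot deg [ 7.000e-02 -1.000e-02  9.214e+01]
```

View pics/seated.png

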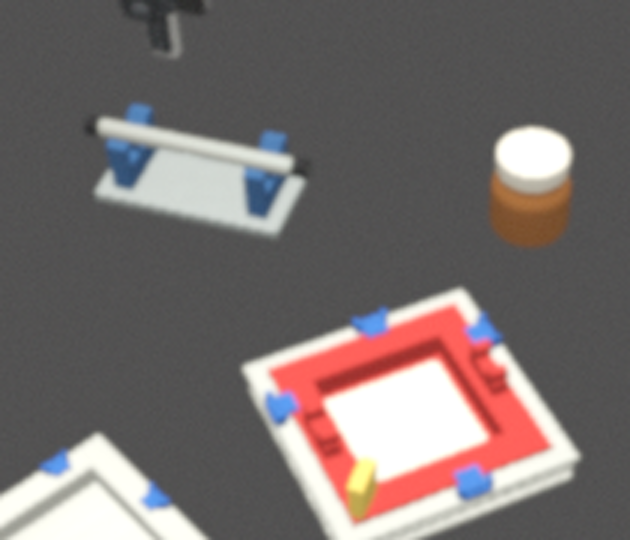

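Emit:
step_arm(
  commands=[-0.01, -0.013, 0, 0, 0, 8, -0.035, -0.044, 0, 0, 0, 16, -0.064, -0.08, 0, 0, 0, 24, -0.093, -0.116, 0, 0, 0, 32, -0.122, -0.152, 0, 0, 0, 40, -0.15, -0.187, 0, 0, 0, 48, -0.178, -0.221, 0, 0, 0, 56, -0.203, -0.252, 0, 0, 0, 64, -0.22, -0.274, 0, 0, 0, 72, -0.228, -0.283, 0, 0, 0, 80],
  jaw=50,
  grip_force=110,
)

```text
t: 12.4
tcp_pos: [0.5448, -0.0934, 0.1484]
tool_rot: [0.828, 0.56, -0.001, -0.0]
force: [0.1, -0.0, 0.5]
finger_gap: 0.502
gripper_force: 0.0
```

Emit:
step_arm(
  commands=[0, 0, 0.005, 0, 0, 6, 0, 0, 0.015, 0, 0, 11, 0, 0, 0.025, 0, 0, 12.1, 0, 0, 0.035, 0, 0, 12.1, 0, 0, 0.045, 0, 0, 12.1, 0, 0, 0.05, 0, 0, 12.1, 0, 0, 0.055, 0, 0, 12.1, 0, 0, 0.055, 0, 0, 12.1, 0, 0, 0.055, 0, 0, 12.1, 0, 0, 0.055, 0, 0, 12.1],
)

```text
t: 13.4
tcp_pos: [0.5453, -0.0905, 0.095]
tool_rot: [0.881, 0.474, 0.0, 0.0]
force: [0.1, 0.6, 0.2]
finger_gap: 0.5
gripper_force: 0.0
```

Run:
```python
from mv import *
from vis import *
from station import manip
s=manip.sense();p=s['tcp_pos'];R=Ro.from_quat(s['tool_rot']);print(s['t'],p,s['force'],R.as_matrix().round(4))
plan(p,R,[.5447,-.0904,.052],down(-33.5))
ims=[]
for n in('side','top'):
    d=manip.snapshot(n);u,v=proj(d,[p])[0].astype(int);c=cv2.resize(d['pixels'][v-50:v+60,u-55:u+55],None,fx=3.6,fy=3.6,interpolation=cv2.INTER_CUBIC);cv2.circle(c,(198,180),2,(255,0,255),-1);ims.append(c)
cv2.imwrite('pics/tab.png',np.hstack(ims))
```

```text
13.4 [ 0.54531799 -0.09054411  0.09503384] [0.05343804 0.63849246 0.18977975] [[ 5.513e-01  8.343e-01  9.000e-04]
 [ 8.343e-01 -5.513e-01 -4.000e-04]
 [ 2.000e-04  1.000e-03 -1.000e+00]]
shift [-0.0002 -0.0006  0.043 ] rot deg [ 0.06 -0.01  0.05]
```

View pics/tab.png

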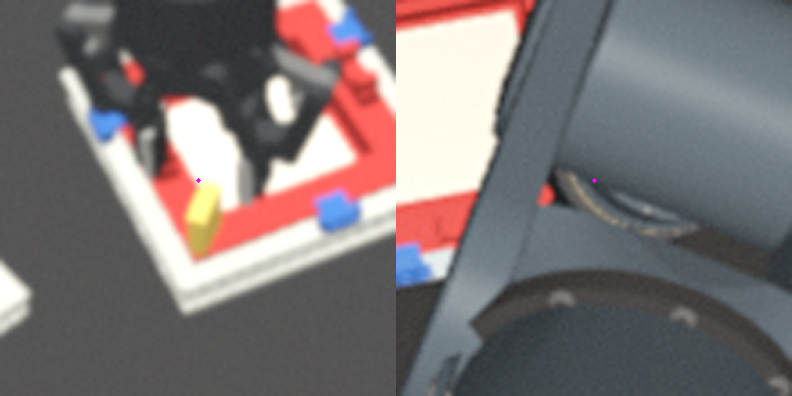

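Emit:
step_arm(
  commands=[0, 0, 0.006, 0, 0, 0, 0, 0, 0.014, 0, 0, 0, 0, 0, 0.022, 0, 0, 0, 0, 0, 0.03, 0, 0, 0, 0, 0, 0.036, 0, 0, 0, 0, 0, 0.04, 0, 0, 0, 0, 0, 0.042, 0, 0, 0, 0, 0, 0.043, 0, 0, 0, 0, 0, 0.043, 0, 0, 0, 0, 0, 0.043, 0, 0, 0],
)

```text
t: 14.5
tcp_pos: [0.5452, -0.0905, 0.0519]
tool_rot: [0.881, 0.474, 0.0, 0.0]
force: [0.0, -0.4, 0.4]
finger_gap: 0.5
gripper_force: 0.0
```

Emit:
step_arm(
  commands=[0, 0, 0, 0, 0, 0, 0, 0, 0, 0, 0, 0, 0, 0, 0, 0, 0, 0, 0, 0, 0, 0, 0, 0, 0, 0, 0, 0, 0, 0, 0, 0, 0, 0, 0, 0, 0, 0, 0, 0, 0, 0, 0, 0, 0, 0, 0, 0, 0, 0, 0, 0, 0, 0, 0, 0, 0, 0, 0, 0],
  jaw=0,
  grip_force=110,
)

```text
t: 15.5
tcp_pos: [0.5451, -0.0905, 0.0521]
tool_rot: [0.881, 0.474, 0.0, 0.0]
force: [-1.0, -0.1, 5.2]
finger_gap: 0.093
gripper_force: 107.7
```

Run:
```python
from mv import *
from station import manip
s=manip.sense();p=s['tcp_pos'];R=Ro.from_quat(s['tool_rot']);print(s['t'],p,s['force'],s['ft_torque'],s['finger_gap'])
a=np.radians(11.5);M=np.array([[np.cos(a),-np.sin(a)],[np.sin(a),np.cos(a)]])
# pivot: grip point horizontally at tcp; far corner 128,128 away
piv=np.r_[p[:2]+M@[.128,.128],.045]
e=M@[1,1]/2**.5; ax=np.cross([0,0,1.],[*e,0]); 
for th in np.arange(.03,.43,.03):
    best=None
    Q=Ro.from_rotvec(ax*th)
    if (Q.apply(p-piv)+piv)[2]<p[2]: Q=Q.inv()
    x=Q.apply(p-piv)+piv
    print(round(th,2),np.round(R.inv().apply(x-p),4),np.round((R.inv()*Q*R).as_rotvec(degrees=True),2))
```

```text
15.5 [ 0.54511081 -0.09049497  0.05208728] [-1.03227797 -0.10064424  5.1763905 ] [0.03179714 0.12514261 0.10086367] 0.09265645826425674
0.03 [ 0.0003  0.     -0.0054] [ 0.   -1.72 -0.  ]
0.06 [ 0.0008  0.     -0.0108] [ 0.   -3.44 -0.  ]
0.09 [ 0.0014  0.     -0.0162] [ 0.   -5.16 -0.  ]
0.12 [ 0.0022  0.     -0.0216] [ 0.01 -6.88 -0.  ]
0.15 [ 0.0031  0.     -0.027 ] [ 0.01 -8.59 -0.  ]
0.18 [ 0.0042  0.     -0.0323] [ 1.000e-02 -1.031e+01 -1.000e-02]
0.21 [ 0.0055  0.     -0.0376] [ 1.000e-02 -1.203e+01 -1.000e-02]
0.24 [ 0.0069  0.     -0.0428] [ 1.000e-02 -1.375e+01 -1.000e-02]
0.27 [ 0.0085  0.     -0.048 ] [ 1.000e-02 -1.547e+01 -1.000e-02]
0.3 [ 0.0102  0.     -0.0532] [ 1.000e-02 -1.719e+01 -1.000e-02]
0.33 [ 0.0121  0.     -0.0583] [ 2.000e-02 -1.891e+01 -1.000e-02]
0.36 [ 0.0141  0.     -0.0633] [ 2.000e-02 -2.063e+01 -1.000e-02]
0.39 [ 0.0163  0.0001 -0.0683] [ 2.000e-02 -2.235e+01 -1.000e-02]
0.42 [ 0.0186  0.0001 -0.0732] [ 2.000e-02 -2.406e+01 -1.000e-02]
```

Emit:
step_arm(
  commands=[0.0001, 0, -0.0013, 0, -0.4, 0, 0.0002, 0, -0.0036, 0, -1.15, 0, 0.0004, 0, -0.006, 0, -1.91, 0, 0.0006, 0, -0.0084, 0, -2.67, 0, 0.0008, 0, -0.0108, 0, -3.44, 0, 0.001, 0, -0.013, 0, -4.15, 0, 0.0013, 0, -0.0152, 0, -4.84, 0, 0.0016, 0, -0.0175, 0, -5.57, 0, 0.0019, 0, -0.0197, 0, -6.27, 0, 0.0022, 0, -0.0216, 0, -6.88, 0],
)

```text
t: 16.5
tcp_pos: [0.5458, -0.0886, 0.0736]
tool_rot: [0.879, 0.473, -0.054, 0.029]
force: [-0.0, -0.4, -3.8]
finger_gap: 0.092
gripper_force: 107.6
```

Run:
```python
from mv import *
from vis import *
from station import manip
s=manip.sense();p=s['tcp_pos'];R=Ro.from_quat(s['tool_rot']);print(s['t'],p,s['force'],s['ft_torque'],s['finger_gap'])
p0=np.array([.54511,-.09050,.05209]);R0=down(-33.5)
a=np.radians(11.5);M=np.array([[np.cos(a),-np.sin(a)],[np.sin(a),np.cos(a)]])
piv=np.r_[p0[:2]+M@[.128,.128],.045];e=M@[1,1]/2**.5; ax=-np.cross([0,0,1.],[*e,0])
def pose(th): Q=Ro.from_rotvec(ax*th);return Q.apply(p0-piv)+piv,Q*R0
print('tracking');plan(*pose(.12),p,R)
for b,ths in((.12,(.15,.18,.21,.24,.255)),(.255,(.285,.315,.345,.375,.39))):
    for th in ths: print(th,end=' ');plan(*pose(b),*pose(th))
d=manip.snapshot('side');cv2.imwrite('pics/peel.png',cv2.resize(d['pixels'][190:320,240:410],None,fx=3.6,fy=3.6,interpolation=cv2.INTER_CUBIC))
```

```text
16.5 [ 0.54581672 -0.08860296  0.07358014] [-0.03964103 -0.40256637 -3.81372378] [ 0.10160412 -0.13125514 -0.03627777] 0.09183114057991602
tracking
shift [ 0.0067 -0.0005 -0.0427] rot deg [  0.03 -13.84  -0.05]
0.15 shift [-0.0001 -0.      0.0054] rot deg [-0.    1.72 -0.  ]
0.18 shift [-0.0001 -0.      0.0109] rot deg [-0.    3.44 -0.  ]
0.21 shift [ 0.0001 -0.      0.0163] rot deg [-0.    5.16  0.  ]
0.24 shift [ 0.0005 -0.      0.0217] rot deg [0.   6.88 0.  ]
0.255 shift [ 0.0007 -0.      0.0244] rot deg [-0.    7.73 -0.  ]
0.285 shift [-0.0001  0.      0.0054] rot deg [0.   1.72 0.  ]
0.315 shift [-0.0001  0.      0.0109] rot deg [-0.    3.44  0.  ]
0.345 shift [0.0001 0.     0.0163] rot deg [-0.    5.16  0.  ]
0.375 shift [0.0005 0.     0.0217] rot deg [-0.    6.88  0.  ]
0.39 shift [0.0007 0.     0.0244] rot deg [-0.    7.73 -0.  ]
```

View pics/peel.png

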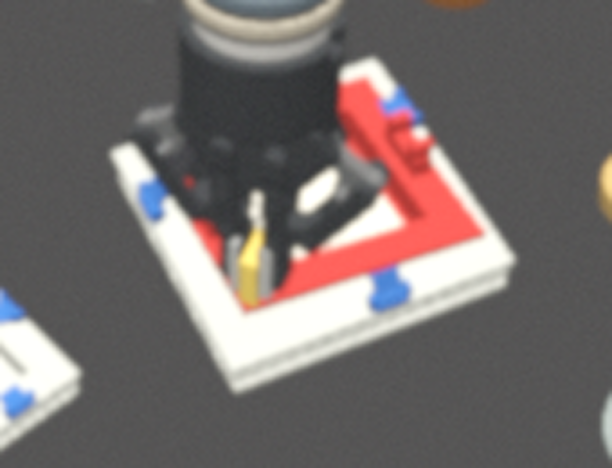

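Emit:
step_arm(
  commands=[0.0001, 0, -0.0025, 0, -0.8, 0, 0.0003, 0, -0.0051, 0, -1.62, 0, 0.0005, 0, -0.0078, 0, -2.48, 0, 0.0007, 0, -0.0105, 0, -3.34, 0, 0.001, 0, -0.0132, 0, -4.2, 0, 0.0013, 0, -0.0159, 0, -5.06, 0, 0.0016, 0, -0.0183, 0, -5.83, 0, 0.0019, 0, -0.0205, 0, -6.53, 0, 0.0022, 0, -0.0224, 0, -7.13, 0, 0.0025, 0, -0.0243, 0, -7.73, 0],
)

```text
t: 17.55
tcp_pos: [0.549, -0.0842, 0.0972]
tool_rot: [0.874, 0.47, -0.113, 0.06]
force: [-1.5, -3.2, -0.8]
finger_gap: 0.096
gripper_force: 107.9
```

Emit:
step_arm(
  commands=[0.0001, 0, -0.0025, 0, -0.8, 0, 0.0003, 0, -0.0051, 0, -1.62, 0, 0.0005, 0, -0.0078, 0, -2.48, 0, 0.0007, 0, -0.0105, 0, -3.34, 0, 0.001, 0, -0.0132, 0, -4.2, 0, 0.0013, 0, -0.0159, 0, -5.06, 0, 0.0016, 0, -0.0183, 0, -5.83, 0, 0.0019, 0, -0.0205, 0, -6.53, 0, 0.0021, 0, -0.0216, 0, -6.88, 0, 0.0021, 0, -0.0216, 0, -6.88, 0],
)

```text
t: 18.55
tcp_pos: [0.5533, -0.0779, 0.1176]
tool_rot: [0.865, 0.465, -0.165, 0.089]
force: [-0.9, -4.1, 0.5]
finger_gap: 0.093
gripper_force: 108.0
```

Run:
```python
from mv import *
from vis import *
from station import manip
s=manip.sense();p=s['tcp_pos'];R=Ro.from_quat(s['tool_rot']);print(s['t'],p,s['force'],s['ft_torque'],s['finger_gap'])
print('tilt',np.degrees(np.arccos(-R.as_matrix()[2,2])))
plan(p,R,p+[0,0,.1],R)
d=manip.snapshot('side');cv2.imwrite('pics/peel2.png',cv2.resize(d['pixels'][160:320,240:410],None,fx=3.6,fy=3.6,interpolation=cv2.INTER_CUBIC))
```

```text
18.55 [ 0.55325338 -0.07790768  0.11761082] [-0.88057926 -4.09526293  0.50842382] [-0.58107637  0.28763729 -0.04491572] 0.09298792252251652
tilt 21.545291223351892
shift [-0.0367 -0.     -0.093 ] rot deg [0. 0. 0.]
```

View pics/peel2.png

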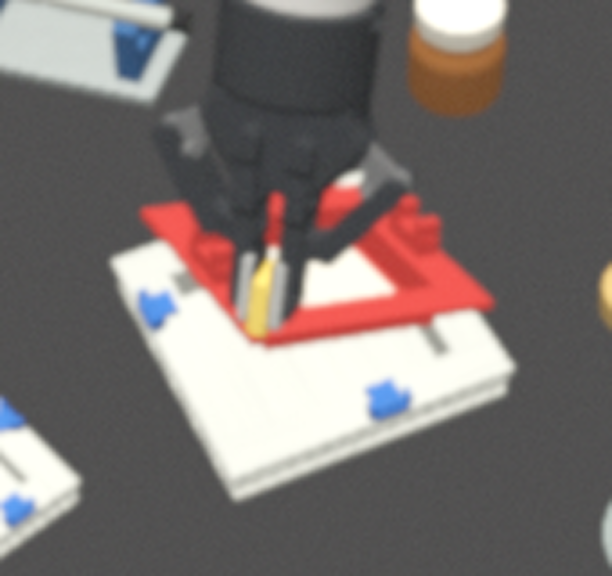

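Emit:
step_arm(
  commands=[-0.001, 0, 0.0004, 0, 0, 0, -0.0019, 0, 0.0007, 0, 0, 0, -0.0025, 0, -0.0008, 0, 0, 0, -0.0034, 0, -0.003, 0, 0, 0, -0.0045, 0, -0.0058, 0, 0, 0, -0.006, 0, -0.0096, 0, 0, 0, -0.0075, 0, -0.0135, 0, 0, 0, -0.009, 0, -0.0173, 0, 0, 0, -0.011, 0, -0.0223, 0, 0, 0, -0.013, 0, -0.0274, 0, 0, 0],
)

```text
t: 19.6
tcp_pos: [0.5525, -0.0795, 0.1483]
tool_rot: [0.865, 0.465, -0.164, 0.089]
force: [1.1, 0.3, -1.7]
finger_gap: 0.094
gripper_force: 108.0
```

Emit:
step_arm(
  commands=[-0.0025, 0, -0.006, 0, 0, 0, -0.006, 0, -0.0152, 0, 0, 0, -0.0105, 0, -0.0266, 0, 0, 0, -0.0155, 0, -0.0393, 0, 0, 0, -0.021, 0, -0.0532, 0, 0, 0, -0.0265, 0, -0.0672, 0, 0, 0, -0.0315, 0, -0.0798, 0, 0, 0, -0.0355, 0, -0.09, 0, 0, 0, -0.0367, 0, -0.093, 0, 0, 0, -0.0367, 0, -0.093, 0, 0, 0],
)

```text
t: 20.6
tcp_pos: [0.5523, -0.0797, 0.2482]
tool_rot: [0.865, 0.465, -0.164, 0.089]
force: [0.1, 0.2, -1.6]
finger_gap: 0.098
gripper_force: 108.0
```

Run:
```python
from mv import *
from vis import *
from station import manip
s=manip.sense();p=s['tcp_pos'];R=Ro.from_quat(s['tool_rot']);print(s['t'],p,s['force'],s['ft_torque'],s['finger_gap'])
print('level cmd');plan(p,R,p,down(-33.5))
# after levelling, tray keeps yaw 11.5; grip point relative to centre
a=np.radians(11.5);M=np.array([[np.cos(a),-np.sin(a)],[np.sin(a),np.cos(a)]])
off=M@[-.058,-.058]; tgt=np.r_[np.array([.5097,-.283])+off,.25]
print('target',tgt,'r',np.hypot(*tgt[:2]),'move after level');plan(p,down(-33.5),tgt,down(-33.5))
for n in('side',):
    d=manip.snapshot(n);cv2.imwrite('pics/up.png',d['pixels'])
```

```text
20.6 [ 0.55227863 -0.07965223  0.24824517] [ 0.09590066  0.229403   -1.60761756] [ 0.13090692 -0.14004292  0.02271356] 0.09757776751246512
level cmd
shift [0. 0. 0.] rot deg [6.000e-02 2.146e+01 2.000e-02]
target [ 0.46442771 -0.35139897  0.25      ] r 0.5823867560347648 move after level
shift [-0.2751  0.0767 -0.0018] rot deg [0. 0. 0.]
```

Emit:
step_arm(
  commands=[0, 0, 0, 0, 1.5, 0, 0, 0, 0, 0, 4, 0, 0, 0, 0, 0, 7, 0, 0, 0, 0, 0, 10, 0, 0, 0, 0, 0, 13, 0, 0, 0, 0, 0, 16, 0, 0, 0, 0, 0, 18.5, 0, 0, 0, 0, 0, 20.5, 0, 0, 0, 0, 0, 21.5, 0, 0, 0, 0, 0, 21.5, 0],
)

```text
t: 21.65
tcp_pos: [0.5515, -0.0802, 0.2472]
tool_rot: [0.881, 0.473, -0.0, -0.0]
force: [0.8, -0.1, -2.0]
finger_gap: 0.093
gripper_force: 108.0
```

Emit:
step_arm(
  commands=[-0.01, 0.003, 0, 0, 0, 0, -0.035, 0.01, 0, 0, 0, 0, -0.07, 0.02, 0, 0, 0, 0, -0.11, 0.031, 0, 0, 0, 0, -0.15, 0.042, 0, 0, 0, 0, -0.19, 0.053, 0, 0, 0, 0, -0.225, 0.063, 0, 0, 0, 0, -0.255, 0.071, 0, 0, 0, 0, -0.27, 0.075, 0, 0, 0, 0, -0.275, 0.077, 0, 0, 0, 0],
)

```text
t: 22.65
tcp_pos: [0.4641, -0.353, 0.2474]
tool_rot: [0.881, 0.473, -0.0, -0.0]
force: [0.4, -0.3, -1.1]
finger_gap: 0.097
gripper_force: 108.0
```

Emit:
step_arm(
  commands=[0, 0, 0.005, 0, 0, 0, 0, 0, 0.015, 0, 0, 0, 0, 0, 0.03, 0, 0, 0, 0, 0, 0.045, 0, 0, 0, 0, 0, 0.06, 0, 0, 0, 0, 0, 0.075, 0, 0, 0, 0, 0, 0.088, 0, 0, 0, 0, 0, 0.096, 0, 0, 0, 0, 0, 0.099, 0, 0, 0, 0, 0, 0.099, 0, 0, 0],
)

```text
t: 23.65
tcp_pos: [0.4648, -0.3511, 0.1482]
tool_rot: [0.881, 0.474, 0.0, -0.0]
force: [-0.6, 0.9, -1.4]
finger_gap: 0.093
gripper_force: 107.9
```

Run:
```python
from mv import *
from vis import *
from station import manip
s=manip.sense();p=s['tcp_pos'];R=Ro.from_quat(s['tool_rot']);print(s['t'],p,s['force'],s['finger_gap'],R.as_matrix().round(4))
d=manip.snapshot('side');t=manip.snapshot('top')
a=np.radians(11.5);M=np.array([[np.cos(a),-np.sin(a)],[np.sin(a),np.cos(a)]])
c=p[:2]-M@[-.058,-.058];print('centre',c)
im=np.hstack([d['pixels'][60:460,200:420],t['pixels'][100:500,360:580].copy()]) if 0 else d['pixels'].copy()
q=np.array([[-70,-70],[70,-70],[70,70],[-70,70]])/1000@M.T+c
P=np.c_[q,np.full(4,p[2]-.0251+.022)]
for u in proj(d,P): cv2.circle(im,(int(round(u[0]*1)),int(round(u[1]))),1,(255,0,255),-1)
cv2.imwrite('pics/final.png',cv2.resize(im[110:440,170:450],None,fx=1.8,fy=1.8))
```

```text
23.65 [ 0.46479087 -0.35110474  0.14824348] [-0.60239277  0.85685972 -1.35713956] 0.0934037330070643 [[ 5.510e-01  8.345e-01 -3.000e-04]
 [ 8.345e-01 -5.510e-01  7.000e-04]
 [ 4.000e-04 -7.000e-04 -1.000e+00]]
centre [ 0.51006316 -0.28270577]
```

View pics/final.png

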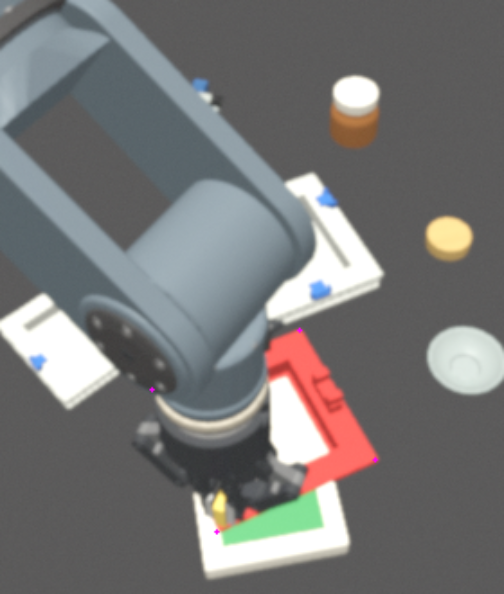

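```bash
python3 -c "
from station import manip
s=manip.sense();print(s['t'],abs(s['qd']).max());print(manip.sign_off())"
```

```text
23.75 0.006040151861175572
the job is handed in; nothing more can be done
None
```

I handed the job in at 23.75 s: the bar lies released in both V-blocks, and the tray was peeled up tab corner first with the stack left in place. It is now held level by its tab, about 10 cm above the reader pad and centred over it.

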